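# Clear the test kiln's lid and hold it half open

## Robot

A 6-joint arm with a two-finger parallel gripper is mounted at the origin on the work surface. World frame = base frame: x ahead of the robot, y to its left, z up, the work surface at z = 0. Lengths are in m, angles in rad, forces in N, time in s.
With the tool pointing down it reaches from about 0.425 to 0.95 m from the base axis. Payload 3.5 kg.
Tool frame: the origin (TCP) lies on the centre line of the jaws, within the pads' length; the fingertips stand 14 mm ahead of it and the grasp point (between the pads) lies 5 mm behind it (ctrl.finger_overhang is the distance from the TCP to the fingertips, in m); z points along the fingers, y is the line along which they close (so a half turn about z gives the same grasp; the last joint's range is limited). The gripper opens to 85 mm and grips with 20 to 120 N. Pads are 22 mm wide; open, the fingers measure 114 mm over their backs; the gripper's body (76 mm by 85 mm) begins 54 mm behind the grasp point. The pads swing forward as they close: fully open they stand 13 mm farther back than shut.
Start: joints at [1.195, 0.286, 1.577, -0, 1.279, -0.15], TCP at [0.151, 0.658, 0.245] pointing down, gripper open.
Joint ranges: [-2.77, 2.77], [-0.9, 2.22], [0.21, 2.48], [-1.53, 4.67], [0.24, 2.81], [-2.84, 2.84]. Speed limits (rad/s): [2.79, 2.79, 3.14, 3.14, 3.14, 3.14].

## Interface

Orientations are given as a unit quaternion [x, y, z, w].
In Python, from plant import ctrl gives the robot as it stands.
- The arm moves only by the tool send_rows, never from a script. Its argument "moves" is text: rows parted by semicolons, each of 7 numbers parted by spaces: the turn, a rotation vector about the tool's x, y, z in units of 360 degrees (1.0 is 360 degrees), then the shift along the tool's x, y, z in units of 20 cm (1.0 is 20 cm), then the gripper's target within -1 to 1 (fully open at 1, half-way at 0, shut at -1). A call has 1 to 12 rows; each row is the pose to reach, as a shift and turn from the pose commanded when the call began, along the tool's axes at that moment, turning the shorter way round; what a row does not reach only later rows make up. A row lasts 1/8 s, in which the tool goes at most 62.5 mm and 10.7 degrees, less where a joint would pass 70% of its speed; a pose out of reach is approached as far as the arm can. A call with a number of a shift or a turn outside -1 to 1 is refused whole. A call with a gripper value outside its range is refused whole. The fingers move at their own pace and stop on an object; "newtons" is the grip in N (left out, the last holds). Time passes only in rows, so rows that repeat a pose let the fingers close. It gives the time, the measured TCP pose, the force, the opening and the grip force at its end, in the units of the state.
- ctrl.get_state(): the state, without advancing time (a new reading comes with each control period).
- ctrl.read_camera(name): name is "scene" or "top" or "wrist"; returns a dict with "image" (420x560x3 uint8, red, green, blue), "fovy" (degrees; the focal length in pixels is half the picture's height over the tangent of half this angle, whatever the lens; pixels are square), "cx", "cy" (the principal point, pixels), "extrinsics" (4x4, takes a point from camera to world coordinates). Camera axes: x right, y up, looking along -z (the intrinsics and any distortion apply to the point x, -y, -z); pixel columns grow to the right and rows downward; lengths in m; the calibration is good to about 2 mm. The wrist camera is an equidistant fisheye: a pixel r from the principal point sees the ray r / f radians off the axis. A picture is of the moment at which its call begins. There is no depth.
- ctrl.sign_off(): hands the job in; it is judged then, once.
The state is a dict: "time": time; "qpos": joint angles; "dq": joint speeds; "joint_efforts": joint torques, N m; "eef_pos": TCP position; "tcp_rot": TCP orientation; "contact_force": force on the tool from outside, world axes, zero at the start; "wrist_torque": the same for the moment, N m; "opening": opening from 0.0 (shut) to 1.0 (fully open); "finger_force": force on a finger pad.
Only numpy, scipy, OpenCV 4.12 (cv2) and the standard library are available. Lean on these libraries where they do the work, as an engineer would, in place of code of your own. Each camera call takes 0.05 s, during which the arm holds its last target. There are 200 camera calls.

## Task

The small test kiln on the bench is cold and its fired tiles are ready to come out, but somebody left a mug standing on its lid. Stand the mug upright on the ware board, next to the pots that are already there, then raise the kiln's lid by its front handle to 45 degrees open and finish holding it there, so that I can reach in; the lid falls shut by itself, so keep hold of the handle and do not let it drop, and leave the pots, the glaze jar and the brush as they are.

Things in the scene. Friction and masses are not known exactly. Their poses are not given: they have to be found in the camera images.
- kiln: Test kiln, a square sheet-steel box with a pale brick lid banded in steel, fixed to the bench, left or right, turned up to 17 degrees; 200 x 200 mm, 165 mm high with the lid shut (lid 135 to 165 mm). Origin: centre of its underside. Its front faces its -x, the lid's front edge at x = -100 mm. A control panel on the front, below 67 mm, stands out 16 mm, its dial 29 mm.
- kiln_hinge (a point): Middle of the lid's hinge axis at the rear of the kiln, at x = +110, y = 0, z = 150 mm in the kiln's frame; the axis runs along the kiln's y.
- kiln_lid (a joint): Angle of the lid in rad: 0 shut (the start), growing as its front edge rises; 0.785 is 45 degrees; stop at 1.75. The lid weighs 0.64 to 1.0 kg on a free hinge, no spring and next to no friction: let go at 45 degrees, it falls shut. Its weight takes about 3 to 5 N, straight up, at the handle.
- kiln_handle (a point): Round steel bar, 12 mm thick and 120 mm long, along its own y, on brackets (at y = -56 and +56 mm) at the lid's front edge, with 39 mm clear between bar and lid. Origin: middle of the bar. Shut, it lies at x = -145, y = 0, z = 150 mm in the kiln's frame, 255 mm in front of the hinge axis and level with it; at 45 degrees, 180 mm in front of the axis and 180 mm higher, at z = 330 mm.
- mug: Terracotta mug, loose, 0.11 to 0.22 kg, standing on the kiln's lid near its middle, turned any way. Round, 60 mm outside at the rim, 75 mm high, wall 4 mm, open at the top, with one ear handle standing out along its own +y to 66 mm from the mug's axis. Origin: centre of its underside; z up.
- ware_board: Plywood ware board, fixed flat on the bench beside the kiln, 300 mm (its x) by 150 mm (its y) and 18 mm thick. Origin: centre of its underside; its top lies at z = 18 mm. Two pots stand near its +x end (far from the robot), around x = +90 mm; the half towards -x is free.
- pot_left: Bystander on the ware board: pale unglazed bottle-shaped pot, 60 mm in diameter and 78 mm high. Origin: centre of its underside.
- pot_right: Bystander on the ware board: pale unglazed open cup without a handle, 66 mm in diameter and 48 mm high. Origin: centre of its underside.
- glaze_jar: Bystander on the bench in front, between the kiln and the board: grey jar with a white cap, 58 mm in diameter and 80 mm high. Origin: centre of its underside.
- glaze_brush: Bystander lying on the bench to the outside: brush 180 mm long, along its own x axis. Origin: on the bench under its middle.
Not all that is in view belongs to the job. What is shaped like the mug but yellow is not meant.

How it is judged:
On the way, in this order (a step that is already met when the one before it is completed fails the run):
1. the mug stands upright on the ware board, let go, with the lid still shut (x of mug in the frame of ware_board between -0.135 and 0.135 m and y of mug in the frame of ware_board between -0.06 and 0.06 m and z of mug in the frame of ware_board between 0.013 and 0.023 m and angle between mug's own z axis and vertical below 0.105 rad and linear speed of mug below 0.03 m/s and contact force between mug and the arm below 0.1 N and contact force between mug and the fingers below 0.1 N and value of joint kiln_lid below 0.08 rad), for 0.2 s.
2. the lid is raised to 45 degrees with the fingers on its handle (value of joint kiln_lid between 0.698 and 0.873 rad and velocity of joint kiln_lid between -0.1 and 0.1 rad/s and contact force between the fingers and kiln_handle_bar above 0.5 N and contact force between kiln and mug below 0.1 N and contact force between kiln and pot_left below 0.1 N and contact force between kiln and pot_right below 0.1 N and contact force between kiln and glaze_jar below 0.1 N and contact force between kiln and glaze_brush below 0.1 N), for 0.3 s.
At the end, for the whole second after the job is handed in: The fingers hold the lid's handle with the lid still at 45 degrees, 5 either way, and no loose thing touching the kiln; the mug stands upright (within 6 degrees), at rest and let go on the ware board, its centre at least 15 mm inside the board's edges (all of step 2 and x of mug in the frame of ware_board between -0.135 and 0.135 m and y of mug in the frame of ware_board between -0.06 and 0.06 m and z of mug in the frame of ware_board between 0.013 and 0.023 m and angle between mug's own z axis and vertical below 0.105 rad and linear speed of mug below 0.03 m/s and contact force between mug and the arm below 0.1 N and contact force between mug and the fingers below 0.1 N); the arm keeps its last pose, push and grip.
It fails at once if the lid drops: it falls at more than 2 rad/s (velocity of joint kiln_lid below -2 rad/s).
It fails at once if the mug is dropped from more than about 15 mm, or thrown (linear speed of mug above 0.55 m/s and contact force between mug and the fingers below 0.05 N).
It fails at once if a pot, the glaze jar or the brush is moved more than 20 mm (distance of any of pot_left, pot_right, glaze_jar, glaze_brush from where it was at the start of the episode above 0.02 m).
It also fails if it takes over 61 s, if anything falls off the work surface, if the arm or the gripper's body presses on something with over 40 N, if the wrist force passes 120 N, or if a joint passes its speed limit or range.

## Working session

There is one attempt and no reset: what is moved stays moved. The work goes in short steps, Python scripts to look and compute and a tool call to move; the robot and the scene stay as the last step left them, time stands still between calls to the robot, and variables do not carry over. Pictures are saved under pics/ and viewed, at most 10 in all, crops included, and the job is handed in when it is done.

Besides the shell and the picture viewer there is one more tool, called after "Emit:" as name(argument=value, ...), one argument or row to a line, values as JSON. send_rows: Moves the arm, as the interface text tells. Its arguments: {"type":"object","properties":{"moves":{"type":"string"},"newtons":{"type":"number"}},"required":["moves"]}

```bash
ls; mkdir -p pics
python3 - <<'E'
from plant import ctrl
import cv2,numpy as np
for n in ["scene","top"]:
    r=ctrl.read_camera(n); cv2.imwrite(f"pics/{n}0.png",r["image"][:,:,::-1]); print(n,r["fovy"],r["cx"],r["cy"],np.round(r["extrinsics"],4).tolist())
s=ctrl.get_state(); print(s, ctrl.finger_overhang)
E
```

```text
pics
scene 52.19288007355146 267.8386884688602 209.28718120635455 [[0.7763, -0.5294, 0.3422, 0.911], [0.6301, 0.638, -0.4426, -0.3667], [0.016, 0.5592, 0.8288, 0.9946], [0.0, 0.0, 0.0, 1.0]]
top 56.97255135391937 287.2590999022255 211.1691900078034 [[-0.0055, 0.9983, -0.0587, 0.5105], [-0.9999, -0.0062, -0.0113, 0.0957], [-0.0116, 0.0586, 0.9982, 1.0571], [0.0, 0.0, 0.0, 1.0]]
{'time': 0.1, 'qpos': array([ 1.19502796e+00,  2.87143771e-01,  1.57805109e+00,  1.02301213e-05,
        1.27862239e+00, -1.50012359e-01]), 'dq': array([ 0.00097538, -0.00140055, -0.00149233,  0.00034073,  0.00206979,
       -0.00034061]), 'joint_efforts': array([ 7.03649380e-05, -4.07293940e+01, -2.93699473e+01, -1.61571252e-04,
        3.39883991e-03, -8.65957759e-07]), 'eef_pos': array([0.15085709, 0.65733452, 0.24402991]), 'tcp_rot': array([ 1.12639852e-01,  9.93635258e-01, -1.07281050e-03, -2.93784380e-04]), 'contact_force': array([-0.31400663,  0.67075962, -0.49574972]), 'wrist_torque': array([-0.00383088, -0.01895956,  0.04241902]), 'finger_force': 0.0, 'opening': 0.9962052970488229} 0.014
```

View pics/scene0.png

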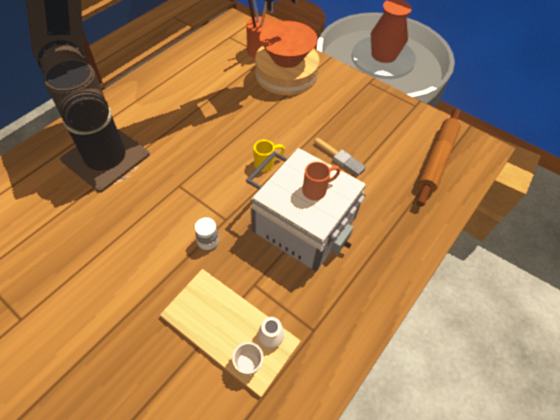

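View pics/top0.png

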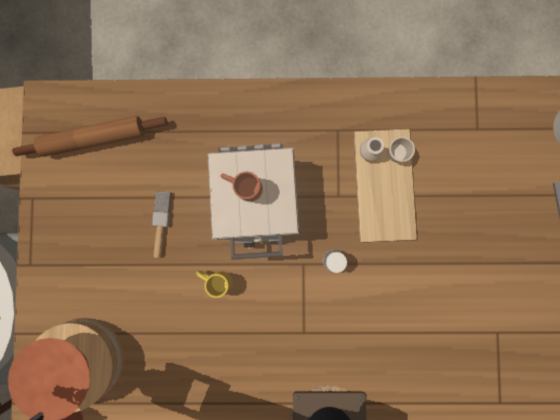

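The top view shows the kiln at about (253,195), the red mug on its lid at (247,186) with its ear towards (224,177), the handle bar at (257,256), the board at (386,186) with the pots at its far end, and the yellow decoy at (216,285). I'll enlarge it for exact pixels.

Run:
```python
import cv2
i=cv2.imread("pics/top0.png")[125:300,195:425]
cv2.imwrite("pics/crop0.png",cv2.resize(i,None,fx=3.4,fy=3.4,interpolation=cv2.INTER_CUBIC))
```

```text
(no output)
```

View pics/crop0.png

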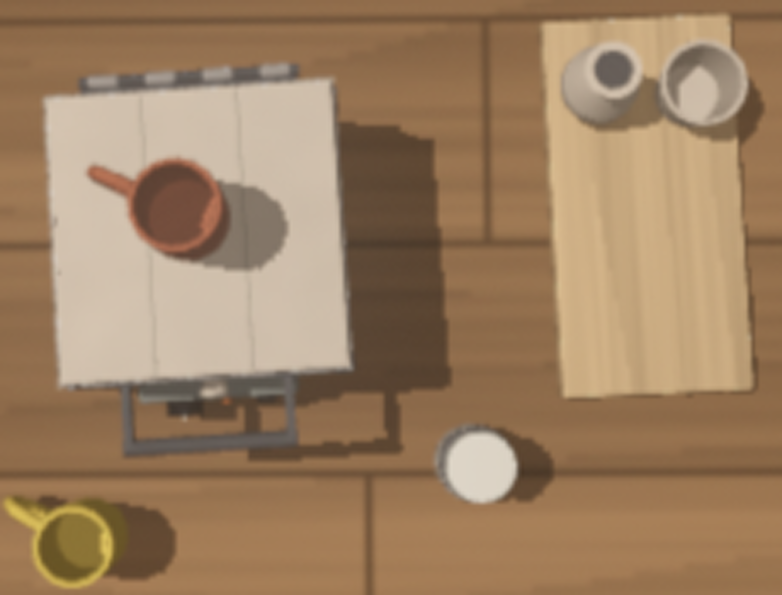

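The crop gives lid corners at (45,97), (333,80), (351,370) and (61,386), and bar ends at (128,448) and (293,439). The mug rim is centred at about (175,206) with the ear tip at (93,174). Board corners are (542,22), (730,14), (753,390) and (564,397).

```bash
cat > h.py <<'E'
import numpy as np
from scipy.spatial.transform import Rotation as R
def ray(cam,px,z):
    f=210/np.tan(np.radians(cam["fovy"])/2); E=cam["extrinsics"]
    d=E[:3,:3]@np.array([(px[0]-cam["cx"])/f,-(px[1]-cam["cy"])/f,-1]); o=E[:3,3]
    return o+d*(z-o[2])/d[2]
def step(s,pos,Rm,grip=None):
    """units of the row from the state to a world pose"""
    R0=R.from_quat(s["tcp_rot"]); 
    return np.round(np.r_[(R0.inv()*Rm).as_rotvec()/(2*np.pi),R0.inv().apply(np.array(pos)-s["eef_pos"])/.2],3)
E
python3 - <<'E'
from h import *; from plant import ctrl
c=ctrl.read_camera("top")
g=lambda u,v,z: ray(c,(195+(u+.5)/3.4-.5,125+(v+.5)/3.4-.5),z)
def show(n,l,z):
    p=[g(*q,z) for q in l]; print(n,np.round(p,3)[:,:2].tolist(),"mean",np.round(np.mean(p,0),3)); return np.array(p)
L=show("lid",[(45,97),(333,80),(351,370),(61,386)],.165)
d=L[0]+L[1]-L[2]-L[3]; print("kiln yaw",np.degrees(np.arctan2(d[1],d[0])), np.linalg.norm(d)/2)
show("bar",[(128,448),(293,439)],.156)
m=show("mug",[(175,206)],.24); e=show("ear",[(93,174)],.215)
show("mugL/R/T/B",[(128,206),(222,206),(175,158),(175,254)],.24)
B=show("board",[(542,22),(730,14),(753,390),(564,397)],.018)
d=B[0]+B[1]-B[2]-B[3]; print("board yaw",np.degrees(np.arctan2(d[1],d[0])), np.linalg.norm(d)/2)
show("jar",[(481,466)],.08); show("yel",[(73,545)],.075); show("pots",[(613,70)],.078); show("p2",[(703,83)],.048)
E
```

```text
lid [[0.7, 0.29], [0.71, 0.093], [0.511, 0.082], [0.502, 0.278]] mean [0.606 0.186 0.165]
kiln yaw 3.3314286932442587 0.19868787718207997
bar [[0.459, 0.234], [0.465, 0.121]] mean [0.462 0.178 0.156]
mug [[0.614, 0.192]] mean [0.614 0.192 0.24 ]
ear [[0.639, 0.248]] mean [0.639 0.248 0.215]
mugL/R/T/B [[0.615, 0.222], [0.614, 0.163], [0.645, 0.192], [0.584, 0.192]] mean [0.614 0.192 0.24 ]
board [[0.788, -0.075], [0.794, -0.225], [0.494, -0.236], [0.489, -0.088]] mean [ 0.641 -0.156  0.018]
board yaw 2.240310663350462 0.29941149963355235
jar [[0.44, -0.015]] mean [ 0.44  -0.015  0.08 ]
yel [[0.383, 0.287]] mean [0.383 0.287 0.075]
pots [[0.735, -0.118]] mean [ 0.735 -0.118  0.078]
p2 [[0.731, -0.194]] mean [ 0.731 -0.194  0.048]
```

```bash
cat >> h.py <<'E'
def down(az,pitch=0,kaz=None):
    """tool down, closing axis y at azimuth az (deg); pitch tips the tool z forward, towards the azimuth az"""
    a=np.radians(az); y=np.array([np.cos(a),np.sin(a),0]); z=np.array([0,0,-1.]); x=np.cross(y,z)
    M=R.from_matrix(np.c_[x,y,z]); ax=np.array([-y[1],y[0],0])   # +rot about ax x down -> towards -y... sign below
    return R.from_rotvec(-ax*np.radians(pitch))*M
def chain(s,wps):
    s=dict(s)
    for p,Rm in wps:
        print(*step(s,p,Rm)); s["eef_pos"]=np.array(p); s["tcp_rot"]=Rm.as_quat()
E
python3 - <<'E'
from h import *; from plant import ctrl
print(down(0,20).as_matrix()[:,2])
chain(ctrl.get_state(),[((.27,.56,.34),down(43)),((.41,.41,.35),down(10)),((.52,.29,.35),down(-24)),((.614,.192,.30),down(-24))])
E
```

```text
[ 0.34202014  0.         -0.93969262]
-0.0 0.0 0.095 -0.689 -0.342 -0.478
0.0 0.0 0.092 -1.026 0.0 -0.05
0.0 0.0 0.094 -0.686 0.437 0.0
0.0 0.0 0.0 -0.256 0.629 0.25
```

Emit:
send_rows(
  moves="0 0 0.095 -0.689 -0.342 -0.478 1;0 0 0.095 -0.689 -0.342 -0.478 1;0 0 0.095 -0.689 -0.342 -0.478 1;0 0 0.095 -0.689 -0.342 -0.478 1",
)

```text
time: 0.65
eef_pos: [0.273, 0.5596, 0.3446]
tcp_rot: [0.402, 0.915, 0.003, 0.001]
contact_force: [0.1, 0.4, -0.2]
opening: 1.0
finger_force: 0.0
```

Emit:
send_rows(
  moves="0 0 0.092 -1 0 -0.05 1;0 0 0.092 -1 0 -0.05 1;0 0 0.092 -1 0 -0.05 1;0 0 0.092 -1 0 -0.05 1",
)

```text
time: 1.15
eef_pos: [0.4074, 0.4119, 0.3496]
tcp_rot: [0.646, 0.763, -0.001, -0.0]
contact_force: [-0.2, 1.4, 0.5]
opening: 1.0
finger_force: 0.0
```

Emit:
send_rows(
  moves="0 0 0.094 -0.686 0.437 0 1;0 0 0.094 -0.686 0.437 0 1;0 0 0.094 -0.686 0.437 0 1;0 0 0.094 -0.686 0.437 0 1",
)

```text
time: 1.65
eef_pos: [0.5161, 0.2927, 0.3493]
tcp_rot: [0.84, 0.543, -0.001, -0.001]
contact_force: [-0.3, 0.7, -0.7]
opening: 1.004
finger_force: 0.0
```

Emit:
send_rows(
  moves="0 0 0 -0.256 0.629 0.1 1;0 0 0 -0.256 0.629 0.1 1;0 0 0 -0.256 0.629 0.1 1;0 0 0 -0.256 0.629 0.1 1",
)

```text
time: 2.15
eef_pos: [0.6088, 0.1965, 0.3299]
tcp_rot: [0.839, 0.545, -0.001, -0.001]
contact_force: [-0.8, 1.2, 0.2]
opening: 1.0
finger_force: 0.0
```

Run:
```python
from h import *; from plant import ctrl; import cv2
s=ctrl.get_state(); print(s["time"],s["eef_pos"],s["qpos"],s["contact_force"])
chain(s,[((.614,.192,.215),down(-24))])
r=ctrl.read_camera("wrist"); cv2.imwrite("pics/w1.png",r["image"][:,:,::-1])
```

```text
2.15 [0.60877475 0.19652834 0.32989845] [1.53465461e-01 1.59711474e-01 1.57271835e+00 1.11482396e-03
 1.41134072e+00 5.72144009e-01] [-0.79679485  1.21792676  0.23383062]
-0.0 0.0 0.0 -0.01 0.034 0.574
```

View pics/w1.png

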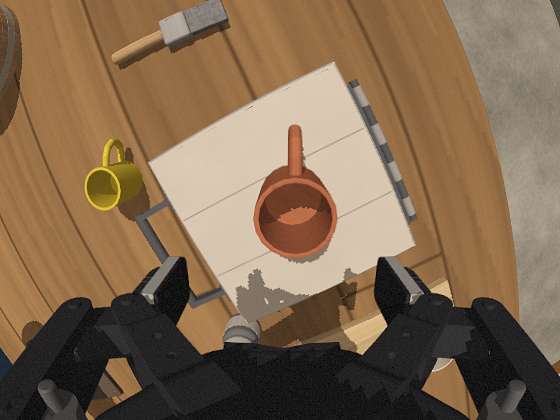

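The wrist view shows the mug rim centred at (295,217) with the ear pointing straight up to (295,128), so it is square to the closing line. The fingers are clear of it.

Run:
```python
from h import *; from plant import ctrl
c=ctrl.read_camera("wrist"); f=210/np.tan(np.radians(c["fovy"])/2); E=c["extrinsics"]
for px,z in [((295,217),.24),((255,217),.24),((336,217),.24)]:
    d=np.array([px[0]-c["cx"],px[1]-c["cy"]]); r=np.hypot(*d); t=r/f
    v=E[:3,:3]@np.array([d[0]/r*np.sin(t),-d[1]/r*np.sin(t),-np.cos(t)]); o=E[:3,3]
    print(o+v*(z-o[2])/v[2])
print(ctrl.get_state()["eef_pos"])
```

```text
[0.61858553 0.19426492 0.24      ]
[0.59274544 0.20576997 0.24      ]
[0.64532863 0.1822952  0.24      ]
[0.60837239 0.19727537 0.33107686]
```

Emit:
send_rows(
  moves="0 0 0 0 0.044 0.2 1;0 0 0 0 0.044 0.4 1;0 0 0 0 0.044 0.585 1;0 0 0 0 0.044 0.585 1;0 0 0 0 0.044 0.585 -1;0 0 0 0 0.044 0.585 -1;0 0 0 0 0.044 0.585 -1;0 0 0 0 0.044 0.585 -1;0 0 0 0 0.044 0.585 -1;0 0 0 0 0.044 0.585 -1;0 0 0 0 0.044 0.585 -1",
  newtons=30,
)

```text
time: 3.62
eef_pos: [0.6187, 0.1923, 0.2173]
tcp_rot: [0.839, 0.544, 0.003, 0.0]
contact_force: [-0.4, 1.6, 7.1]
opening: 0.677
finger_force: 34.0
```

Emit:
send_rows(
  moves="0 0 0 0 0 -0.05 -1;0 0 0 0 0 -0.15 -1;0 0 0 0 0 -0.3 -1;0 0 0 0 0 -0.45 -1;0 0 0 0 0 -0.5 -1;0 0 0 0 0 -0.5 -1",
)

```text
time: 4.38
eef_pos: [0.6177, 0.1916, 0.3148]
tcp_rot: [0.839, 0.544, 0.001, 0.0]
contact_force: [-0.2, 0.8, -2.1]
opening: 0.677
finger_force: 33.3
```

Run:
```python
from h import *; from plant import ctrl; import cv2
s=ctrl.get_state(); print(s["eef_pos"],s["contact_force"],s["opening"],s["finger_force"])
chain(s,[((.60,.05,.315),down(-40)),((.585,-.10,.31),down(-56)),((.581,-.158,.21),down(-56)),((.581,-.158,.08),down(-56))])
r=ctrl.read_camera("scene"); cv2.imwrite("pics/s2.png",cv2.resize(r["image"][100:310,130:410,::-1],None,fx=2.5,fy=2.5))
```

```text
[0.61767272 0.19157662 0.31484304] [-0.2462081   0.7607885  -2.09455867] 0.6774385847496511 33.27288654749282
0.0 -0.0 0.044 -0.682 0.208 -0.001
0.0 0.0 0.044 -0.623 0.425 0.025
0.0 0.0 0.0 -0.179 0.229 0.5
0.0 0.0 0.0 0.0 0.0 0.65
```

View pics/s2.png

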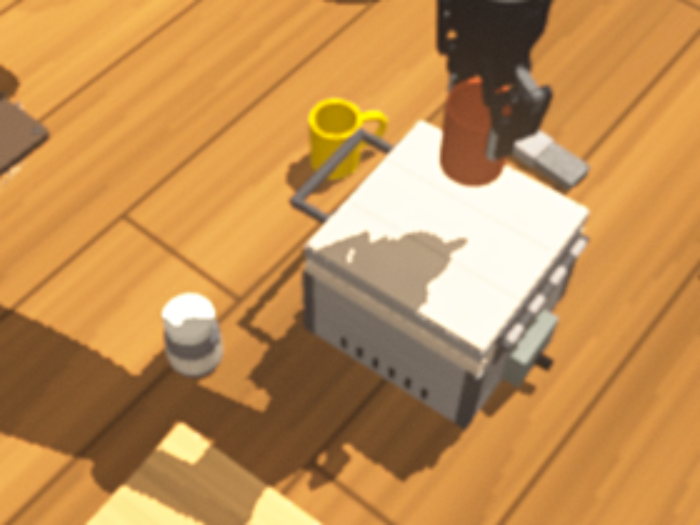

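The mug is held upright and clear of the lid. Now I'll carry it over to the board.

Emit:
send_rows(
  moves="0 0 0.022 -0.34 0.104 0 -1;0 0 0.044 -0.682 0.208 0 -1;0 0 0.044 -0.682 0.208 0 -1;0 0 0.044 -0.682 0.208 0 -1;0 0 0.044 -0.682 0.208 0 -1",
)

```text
time: 5.05
eef_pos: [0.5997, 0.0513, 0.3133]
tcp_rot: [0.906, 0.424, -0.0, -0.001]
contact_force: [-1.0, -0.6, -0.9]
opening: 0.682
finger_force: 33.2
```

Emit:
send_rows(
  moves="0 0 0.022 -0.311 0.212 0.01 -1;0 0 0.044 -0.623 0.425 0.025 -1;0 0 0.044 -0.623 0.425 0.025 -1;0 0 0.044 -0.623 0.425 0.025 -1;0 0 0.044 -0.623 0.425 0.025 -1",
)

```text
time: 5.68
eef_pos: [0.5853, -0.0983, 0.3088]
tcp_rot: [0.955, 0.295, 0.0, -0.0]
contact_force: [-0.2, -0.3, -0.8]
opening: 0.679
finger_force: 33.2
```

Emit:
send_rows(
  moves="0 0 0 -0.09 0.115 0.1 -1;0 0 0 -0.179 0.229 0.3 -1;0 0 0 -0.179 0.229 0.5 -1;0 0 0 -0.179 0.229 0.7 -1;0 0 0 -0.179 0.229 0.9 -1;0 0 0 -0.179 0.229 1 -1;0 0 0 -0.179 0.229 1 -1;0 0 0 -0.179 0.229 1 -1",
)

```text
time: 6.68
eef_pos: [0.5826, -0.158, 0.111]
tcp_rot: [0.956, 0.295, 0.001, 0.001]
contact_force: [0.4, -0.9, -1.1]
opening: 0.677
finger_force: 33.2
```

Run:
```python
from h import *; from plant import ctrl; import cv2
s=ctrl.get_state(); print(s["time"],s["eef_pos"],s["contact_force"],s["opening"],s["finger_force"])
chain(s,[((.581,-.158,.08),down(-56))])
r=ctrl.read_camera("scene"); cv2.imwrite("pics/s3.png",cv2.resize(r["image"][200:410,110:390,::-1],None,fx=2.5,fy=2.5))
```

```text
6.675 [ 0.58255173 -0.15803005  0.11095953] [ 0.43985297 -0.91248172 -1.07775951] 0.6767138634786594 33.205650995951146
0.0 -0.0 0.001 -0.007 -0.005 0.155
```

View pics/s3.png

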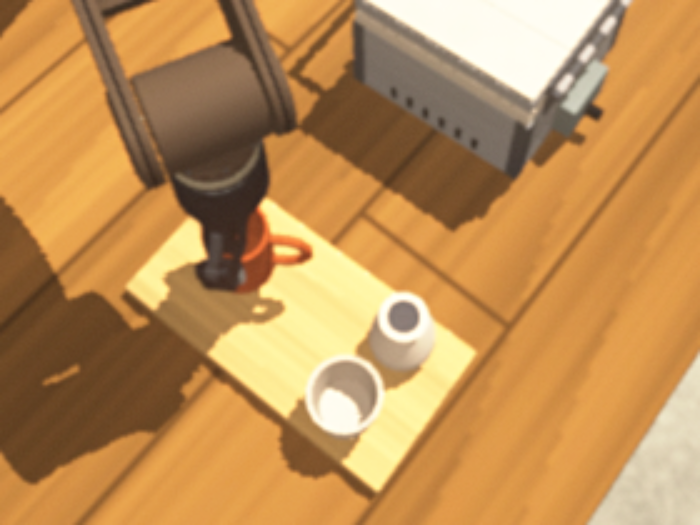

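The mug is above the free half of the board, clear of the pots. I'll lower it until it touches.

Emit:
send_rows(
  moves="0 0 0 0 0 0.06 -1;0 0 0 0 0 0.12 -1;0 0 0 0 0 0.16 -1;0 0 0 0 0 0.18 -1;0 0 0 0 0 0.19 -1;0 0 0 0 0 0.19 -1;0 0 0 0 0 0.19 -1",
)

```text
time: 7.6
eef_pos: [0.5814, -0.1581, 0.0713]
tcp_rot: [0.956, 0.294, 0.0, 0.0]
contact_force: [0.1, 0.2, -1.2]
opening: 0.679
finger_force: 33.3
```

Emit:
send_rows(
  moves="0 0 0 0 0 0.01 -1;0 0 0 0 0 0.02 -1;0 0 0 0 0 0.02 -1;0 0 0 0 0 0.02 -1",
)

```text
time: 8.1
eef_pos: [0.5817, -0.1582, 0.0704]
tcp_rot: [0.956, 0.294, -0.0, 0.0]
contact_force: [-7.0, 1.6, 13.3]
opening: 0.677
finger_force: 34.8
```

Emit:
send_rows(
  moves="0 0 0 0 0 -0.01 -1;0 0 0 0 0 -0.01 0.6;0 0 0 0 0 -0.01 1;0 0 0 0 0 -0.01 1;0 0 0 0 0 -0.01 1;0 0 0 0 0 -0.01 1;0 0 0 0 0 -0.01 1;0 0 0 0 0 -0.01 1",
)

```text
time: 9.1
eef_pos: [0.5811, -0.158, 0.0689]
tcp_rot: [0.956, 0.294, 0.0, 0.0]
contact_force: [-0.1, -0.7, -0.1]
opening: 0.999
finger_force: 0.0
```

Emit:
send_rows(
  moves="0 0 0 0 0 -0.1 1;0 0 0 0 0 -0.25 1;0 0 0 0 0 -0.5 1;0 0 0 0 0 -0.8 1;0 0 0 0 0 -1 1;0 0 0 0 0 -1 1;0 0 0 0 0 -1 1",
)

```text
time: 9.98
eef_pos: [0.5807, -0.1578, 0.2691]
tcp_rot: [0.956, 0.294, -0.0, -0.0]
contact_force: [-0.7, -0.1, -0.6]
opening: 1.0
finger_force: 0.0
```

Run:
```python
from h import *; from plant import ctrl; import cv2
s=ctrl.get_state(); print(s["time"],s["eef_pos"],s["qpos"],s["opening"],s["finger_force"])
A=3.3
chain(s,[((.53,-.03,.27),down(-28)),((.50,.10,.26),down(3.3,10)),((.461,.178,.26),down(3.3,20))])
r=ctrl.read_camera("wrist"); cv2.imwrite("pics/w4.png",r["image"][:,:,::-1])
```

```text
9.975 [ 0.58070228 -0.15778586  0.26911721] [-4.33779914e-01  1.08930554e-01  1.73864576e+00 -4.48685576e-06
  1.29403715e+00  5.39706251e-01] 0.9996251128264584 0.0
-0.0 0.0 -0.077 0.15 -0.671 -0.004
-0.027 0.008 -0.087 0.503 -0.438 0.05
-0.028 0.0 -0.0 0.401 -0.17 -0.03
```

View pics/w4.png

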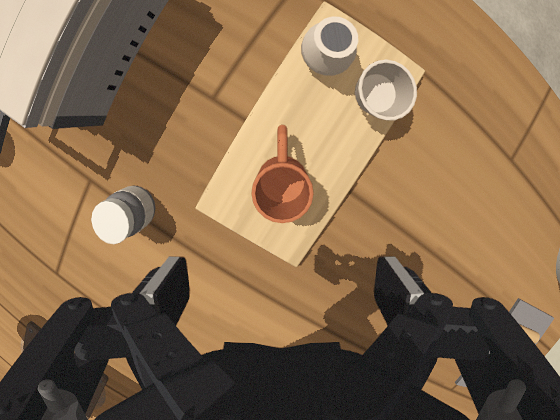

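The mug stands upright on the board at (283,192), let go, and the jar and pots are undisturbed. Next is the handle.

Emit:
send_rows(
  moves="0 0 -0.026 0.05 -0.22 0 1;0 0 -0.052 0.1 -0.45 0 0.5;0 0 -0.077 0.15 -0.671 0 0;0 0 -0.077 0.15 -0.671 0 -0.1;0 0 -0.077 0.15 -0.671 0 -0.1",
)

```text
time: 10.65
eef_pos: [0.53, -0.0302, 0.2677]
tcp_rot: [0.858, 0.514, -0.001, -0.001]
contact_force: [0.1, -0.2, 0.7]
opening: 0.449
finger_force: 0.0
```

Emit:
send_rows(
  moves="-0.013 0.004 -0.043 0.25 -0.22 0.025 -0.1;-0.027 0.008 -0.087 0.503 -0.438 0.05 -0.1;-0.027 0.008 -0.087 0.503 -0.438 0.05 -0.1;-0.027 0.008 -0.087 0.503 -0.438 0.05 -0.1;-0.027 0.008 -0.087 0.503 -0.438 0.05 -0.1",
)

```text
time: 11.28
eef_pos: [0.5011, 0.0987, 0.2589]
tcp_rot: [0.685, 0.723, 0.064, 0.059]
contact_force: [0.2, -0.1, 0.2]
opening: 0.448
finger_force: 0.0
```

Emit:
send_rows(
  moves="-0.014 0 0 0.2 -0.085 -0.02 -0.1;-0.028 0 0 0.401 -0.17 -0.03 -0.1;-0.028 0 0 0.401 -0.17 -0.03 -0.1;-0.028 0 0 0.401 -0.17 -0.03 -0.1;-0.028 0 0 0.401 -0.17 -0.03 -0.1",
)

```text
time: 11.9
eef_pos: [0.4624, 0.1767, 0.2595]
tcp_rot: [0.677, 0.715, 0.128, 0.119]
contact_force: [-0.4, 0.1, 0.1]
opening: 0.45
finger_force: 0.0
```

Run:
```python
from h import *; from plant import ctrl; import cv2
s=ctrl.get_state(); print(s["time"],s["eef_pos"],s["tcp_rot"],s["qpos"],s["opening"],s["finger_force"])
T=down(3.3,20); z=T.as_matrix()[:,2]; b=np.array([.461,.178,.15])
print(T.as_quat()); chain(s,[(b-.06*z,T),(b+.005*z,T)])
r=ctrl.read_camera("wrist"); cv2.imwrite("pics/w5.png",r["image"][:,:,::-1])
```

```text
11.9 [0.46243484 0.17672945 0.25947693] [0.67674321 0.71526186 0.12751205 0.11899484] [ 0.17921986 -0.31499351  2.17136073 -0.04977193  0.93740998  0.14630593] 0.450136071531324 0.0
[0.67602443 0.71612658 0.12627244 0.11920135]
0.0 -0.0 -0.0 0.006 -0.194 0.212
0.0 0.0 0.0 0.0 0.0 0.325
```

View pics/w5.png

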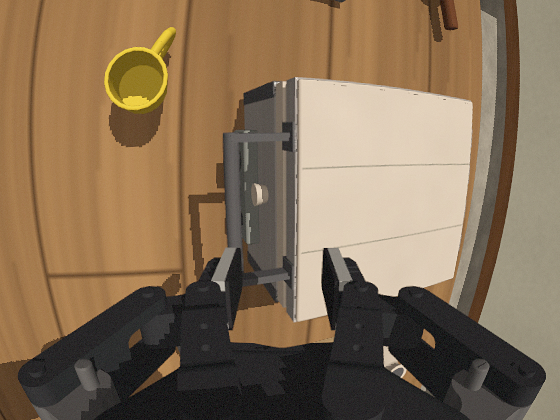

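The wrist view shows the bar running from (231,138) down to about (238,262). The fingers are not aligned with it yet, as expected at this hover.

Emit:
send_rows(
  moves="0 0 0 0.006 -0.1 0.05 -0.1;0 0 0 0.006 -0.194 0.1 -0.1;0 0 0 0.006 -0.194 0.212 -0.1;0 0 0 0.006 -0.194 0.212 -0.1;0 0 0 0.006 -0.194 0.212 -0.1",
)

```text
time: 12.58
eef_pos: [0.4401, 0.1776, 0.2068]
tcp_rot: [0.676, 0.716, 0.128, 0.119]
contact_force: [0.7, 0.3, 0.1]
opening: 0.453
finger_force: 0.0
```

Run:
```python
from h import *; from plant import ctrl; import cv2
s=ctrl.get_state(); print(s["time"],s["eef_pos"],s["qpos"])
T=down(3.3,20); z=T.as_matrix()[:,2]; b=np.array([.461,.178,.15]); chain(s,[(b+.005*z,T)])
c=ctrl.read_camera("wrist"); cv2.imwrite("pics/w6.png",c["image"][:,:,::-1])
f=210/np.tan(np.radians(c["fovy"])/2); E=c["extrinsics"]
for q in [(.461,.178,.15),(.461-.056*.0576,.178+.056,.15),(.461+.056*.0576,.178-.056,.15)]:
    v=E[:3,:3].T@(np.array(q)-E[:3,3]); t=np.arctan2(np.hypot(v[0],v[1]),-v[2]); k=f*t/np.hypot(v[0],v[1])
    print("expect px",c["cx"]+k*v[0],c["cy"]-k*v[1])
```

```text
12.575 [0.44008662 0.17757286 0.20681625] [ 0.19132192 -0.31575803  2.27071415 -0.05861658  0.83870459  0.16581742]
0.0 -0.0 -0.0 -0.005 0.0 0.328
expect px 279.34883635557424 233.7029786959627
expect px 278.9989379156902 141.94661733927035
expect px 279.7317257663702 310.67409352939796
```

View pics/w6.png

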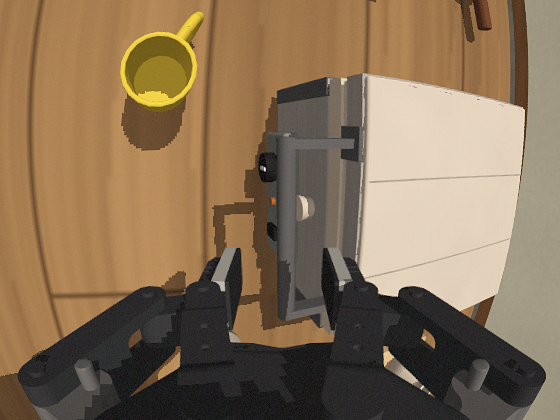

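The bar sits at column 287 against 279 expected, so it is about 4 mm farther along the tool's y. I'll descend with that correction, then close.

Emit:
send_rows(
  moves="0 0 0 0 0.022 0.1 -0.1;0 0 0 0 0.022 0.2 -0.1;0 0 0 0 0.022 0.29 -0.1;0 0 0 0 0.022 0.328 -0.1;0 0 0 0 0.022 0.328 -0.1;0 0 0 0 0.022 0.328 -0.1",
)

```text
time: 13.38
eef_pos: [0.4665, 0.1797, 0.147]
tcp_rot: [0.676, 0.716, 0.128, 0.119]
contact_force: [-0.1, -0.1, 0.2]
opening: 0.45
finger_force: 0.0
```

Emit:
send_rows(
  moves="0 0 0 0 0 0 -0.5;0 0 0 0 0 0 -1;0 0 0 0 0 0 -1;0 0 0 0 0 0 -1;0 0 0 0 0 0 -1;0 0 0 0 0 0 -1",
  newtons=50,
)

```text
time: 14.12
eef_pos: [0.4652, 0.1797, 0.1463]
tcp_rot: [0.676, 0.716, 0.127, 0.118]
contact_force: [-5.6, -0.4, 4.9]
opening: 0.121
finger_force: 48.7
```

Run:
```python
from h import *; from plant import ctrl
s=ctrl.get_state(); print(s["time"],s["eef_pos"],s["qpos"],s["opening"],s["contact_force"])
k=np.radians(3.3); X=np.array([np.cos(k),np.sin(k),0]); Y=np.array([-X[1],X[0],0])
p=s["eef_pos"]; R0=R.from_quat(s["tcp_rot"]); z=R0.as_matrix()[:,2]
g=p-.005*z; print("grasp",g)
h=g+X*.255; h[2]=.15   # hinge on the bar as gripped (radius 255)
for t in [3,6,9,12,15,18,21,24,27,30,33,36,39,42,45]:
    a=np.radians(t); q=R.from_rotvec(Y*a*.5).apply(z)  # tool turns half as far as the lid
    b=h-X*.255*np.cos(a); b[2]=.15+.255*np.sin(a)
    Rm=R.from_rotvec(Y*a*.5)*R0
    b=b+(g-(h-X*.255))  # keep the offset of the start
    print(t,*step(s,b+.005*q,Rm))
```

```text
14.125 [0.46518948 0.17967949 0.14630853] [ 0.18448329 -0.16148075  2.26825173 -0.06419092  0.68960858  0.1685624 ] 0.12129349762346482 [-5.56731252 -0.43438869  4.85932805]
grasp [0.46348548 0.1795691  0.15100791]
3 0.004 0.0 0.0 0.0 0.024 -0.062
6 0.008 0.0 0.0 0.0 0.051 -0.123
9 0.012 0.0 0.0 0.0 0.081 -0.182
12 0.017 0.0 0.0 0.001 0.114 -0.24
15 0.021 0.0 0.0 0.001 0.15 -0.296
18 0.025 0.0 0.0 0.001 0.189 -0.349
21 0.029 0.0 0.0 0.001 0.231 -0.401
24 0.033 0.0 0.0 0.001 0.276 -0.45
27 0.037 0.0 0.0 0.001 0.322 -0.497
30 0.042 0.0 0.0 0.001 0.372 -0.542
33 0.046 0.0 0.0 0.001 0.423 -0.583
36 0.05 0.0 0.0 0.001 0.477 -0.622
39 0.054 0.0 0.0 0.001 0.533 -0.659
42 0.058 0.0 0.0 0.001 0.59 -0.692
45 0.062 0.0 0.0 0.002 0.649 -0.722
```

Emit:
send_rows(
  moves="0.002 0 0 0 0.012 -0.03 -1;0.004 0 0 0 0.024 -0.062 -1;0.008 0 0 0 0.051 -0.123 -1;0.012 0 0 0 0.081 -0.182 -1;0.017 0 0 0 0.114 -0.24 -1;0.021 0 0 0 0.15 -0.296 -1;0.021 0 0 0 0.15 -0.296 -1",
)

```text
time: 15.0
eef_pos: [0.4729, 0.1801, 0.2115]
tcp_rot: [0.682, 0.723, 0.079, 0.072]
contact_force: [-2.2, 1.7, -5.5]
opening: 0.123
finger_force: 49.0
```

Run:
```python
from h import *; from plant import ctrl
s=ctrl.get_state(); k=np.radians(3.3); X=np.array([np.cos(k),np.sin(k),0]); Y=np.array([-X[1],X[0],0])
R0=R.from_quat(s["tcp_rot"]); z=R0.as_matrix()[:,2]; g=s["eef_pos"]-.005*z
h=np.array([.46348,.17957,.151])+.255*X; v=g-h; print("r",np.linalg.norm(v),"lid",np.degrees(np.arctan2(v[2],-v@X)))
a0=np.arctan2(v[2],-v@X)
for t in [18,21,24,27,30,33,36,39,42,45]:
    a=np.radians(t); Q=R.from_rotvec(Y*(a-a0)*.5); b=h-X*.255*np.cos(a)+[0,0,.255*np.sin(a)]
    print(t,*step(s,b+.005*Q.apply(z),Q*R0))
```

```text
r 0.25517233211418294 lid 14.840745485001381
18 0.004 0.0 0.0 0.0 0.034 -0.061
21 0.009 0.0 0.0 0.001 0.068 -0.118
24 0.013 0.0 0.0 0.001 0.106 -0.173
27 0.017 0.0 0.0 0.001 0.146 -0.226
30 0.021 0.0 0.0 0.001 0.189 -0.276
33 0.025 0.0 0.0 0.001 0.235 -0.325
36 0.029 0.0 0.0 0.001 0.283 -0.37
39 0.034 0.0 0.0 0.001 0.333 -0.414
42 0.038 0.0 0.0 0.002 0.386 -0.454
45 0.042 0.0 0.0 0.002 0.44 -0.492
```

Emit:
send_rows(
  moves="0.002 0 0 0 0.017 -0.03 -1;0.004 0 0 0 0.034 -0.061 -1;0.009 0 0 0.001 0.068 -0.118 -1;0.013 0 0 0.001 0.106 -0.173 -1;0.017 0 0 0.001 0.146 -0.226 -1;0.021 0 0 0.001 0.189 -0.276 -1;0.025 0 0 0.001 0.235 -0.325 -1;0.029 0 0 0.001 0.283 -0.37 -1;0.034 0 0 0.001 0.333 -0.414 -1;0.038 0 0 0.002 0.386 -0.454 -1;0.042 0 0 0.002 0.44 -0.492 -1;0.042 0 0 0.002 0.44 -0.492 -1",
)

```text
time: 16.5
eef_pos: [0.5391, 0.184, 0.3294]
tcp_rot: [0.686, 0.727, -0.015, -0.016]
contact_force: [-5.4, 1.4, -0.2]
opening: 0.119
finger_force: 49.3
```

Emit:
send_rows(
  moves="0 0 0 0 0 0 -1;0 0 0 0 0 0 -1;0 0 0 0 0 0 -1;0 0 0 0 0 0 -1;0 0 0 0 0 0 -1;0 0 0 0 0 0 -1",
)

```text
time: 17.25
eef_pos: [0.5381, 0.1839, 0.3284]
tcp_rot: [0.686, 0.727, -0.015, -0.016]
contact_force: [-4.3, 1.1, 0.8]
opening: 0.116
finger_force: 49.3
```

Run:
```python
from h import *; from plant import ctrl; import cv2
s=ctrl.get_state(); k=np.radians(3.3); X=np.array([np.cos(k),np.sin(k),0])
z=R.from_quat(s["tcp_rot"]).as_matrix()[:,2]; g=s["eef_pos"]-.005*z
h=np.array([.46348,.17957,.151])+.255*X; v=g-h; print("r",np.linalg.norm(v),"lid",np.degrees(np.arctan2(v[2],-v@X)),s["contact_force"],s["finger_force"])
c=ctrl.read_camera("scene"); cv2.imwrite("pics/s7.png",cv2.resize(c["image"][100:400,130:410,::-1],None,fx=2,fy=2))
```

```text
r 0.2562812092321561 lid 45.3644724657686 [-4.32763428  1.10409729  0.80571169] 49.266656041145325
```

View pics/s7.png

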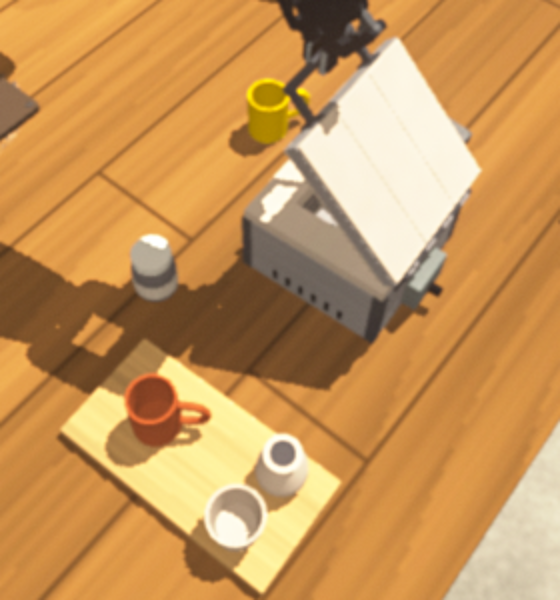

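The lid is up at about 45° with the bar held in the fingers. The mug stands upright on the board and the other things are unmoved.

```bash
python3 -c "
from plant import ctrl
print(ctrl.sign_off())"
```

```text
the job is handed in; nothing more can be done
None
```

The mug is standing upright on the ware board and the gripper is holding the kiln lid open by its handle at about 45 degrees; I've handed the job in, but it gave no verdict.

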